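# Let the grow lamp down on its wind-up stand

### The job

The seeds have come up, so let the grow lamp down to rest on its stop: flick the yellow-balled throw-over lever beside the ratchet wheel past the middle so that it falls to its release side, wind the red crank grip up just enough for the pinched pawl to jump clear of the wheel, then ease the crank back by hand until the lamp's whole weight sits gently on the stop, and let go. Keep hold so that the lamp never runs down by itself; do not force the lever, crank hard against the engaged pawl or drive the lamp onto its stop, and leave the seed tray, the pots and the feed bottle where they stand.

Things in the scene. Friction and masses are not known exactly. Their poses are not given: they have to be found in the camera images.
- stand: Green wind-up lamp stand, fixed. Origin on the bench straight below the centre of the crank grip's circle; z up, y along the drum shaft to the crank's free end. In this frame, mm: shaft at x 0, z 160; crank arm (8 thick) at y -56; ratchet wheel (radius 48, 12 thick) at y -104; mast 40 square at y -180, its lamp column reaching up to z 450; lamp and tray beyond, y below -250.
- drum (a joint): Turn a of the shaft with ratchet wheel and crank, rad; growing winds the lamp up, 25 mm per rad; about 3.92 at the start. In the stand's frame the grip's axis is at x = -75 sin(a), z = 160 - 75 cos(a) mm (0 straight down, pi/2 at -x, pi up). 16 teeth, 0.393 rad apart. The lamp's weight pulls it back with 4 to 8 N at the grip; with the pawl off and nobody holding, it runs away.
- grip_mid (a point): Middle of the red hand grip, a freely spinning sleeve 22 mm thick and 100 mm long, its axis always along the stand's y, reaching 50 mm either way; it can be pinched from above across its thickness and led round the circle without turning the hand.
- lever (a joint): Weighted throw-over lever, rad, growing towards the stand's -x: 0 pawl on, leaning 0.5 rad to +x; 0.5 upright. About 1 N moves it; past upright it falls on by its own weight until its dog rests on the pawl's tail (about 0.94 with the pawl pinched under load; 1.3 to 1.4 once the pawl is clear). Let it fall: pushing it with over 4 N there wrenches the pawl out under load and the lamp runs down.
- lever_ball: Yellow ball, 28 mm, on the end of the throw-over lever; origin at its centre. Swings in the stand's x-z plane at y = -84 mm, 70 mm from the pin: x -18, z 273 mm at lever 0, x -52, z 282 upright, x -82, z 275 at lever 0.94. May be pushed from its +x side with shut fingers from above.
- lever_pin (a point): Pin of the throw-over lever and the pawl, at x = -52 mm, z = 212 mm in the stand's frame, at the lever's y = -84 mm.
- pawl (a joint): Steel pawl on the lever's pin, sprung onto the wheel, nose to +x on top of it, rad: about -0.03 in a tooth, over 0.25 when clear. With the lever fallen to release it stays pinched in its undercut tooth until the crank is wound up by about 0.05 rad or a little more; then the lever's weight throws it clear within half a second and it stays clear.
- ratchet_wheel: Toothed ratchet wheel on the drum shaft, 96 mm over the teeth; origin at its centre. Normally loaded 5 to 15 N by the pawl.
- lamp (a joint): Height of the lamp column, m, up positive, 0.025 per rad of the drum. The stop is clamped on the mast at a height that differs every time and is not measured: the lamp meets its rubber buffer somewhere between 0.006 and 0.043 and sinks 2 to 3 mm into it. It is felt: the pull on the crank fades over these 2 to 3 mm as the buffer (8 N per mm) takes the weight.
- lamp_head: White grow-lamp panel (340 x 130 mm) with its arm; with the column it weighs 1.4 to 2.1 kg. Origin on the mast's axis, 305 mm above the bench when joint lamp reads 0. The underside of its arm lands on the rubber buffer of the black stop at the mast's top.
- seed_tray: Black seed tray 360 x 220 x 55 mm with seedlings, loose, under the lamp; origin at the centre of its underside. To be left alone.
- pot_a: Terracotta pot with a seedling, 92 mm wide, 88 mm high, loose; origin under its centre. To be left alone.
- pot_b: Green plastic pot with a seedling, 92 mm wide, 88 mm high, loose; origin under its centre. To be left alone.
- feed_bottle: White plant-feed bottle, 64 mm wide, 170 mm high, loose; origin under its centre. To be left alone.

How it is judged (in metres and radians):
On the way, in this order (a step that is already met when the one before it is completed fails the run):
1. the throw-over lever has fallen to its release side (value of joint lever above 0.85 rad), for 0.2 s.
2. the load is taken up on the crank and the pawl has jumped clear of the wheel (value of joint pawl above 0.2 rad), for 0.2 s.
At the end, for the whole second after the job is handed in: The lever lies on its release side (over 0.85 rad), the pawl stands clear of the wheel (over 0.2 rad) and the lamp rests still on its stop with its weight on it (over 7 N, lower than 0.045 m) (value of joint lever above 0.85 rad and value of joint pawl above 0.2 rad and contact force between lamp_head and anything else above 7 N and value of joint lamp below 0.045 m and velocity of joint lamp between -0.004 and 0.004 m/s); the robot touches nothing.
It fails at once if the lamp runs down faster than 60 mm/s with the lever at release (value of joint lever above 0.7 rad and velocity of joint lamp below -0.06 m/s).
It fails at once if the lamp is driven onto its stop with more than 40 N (its own weight is 14 to 21 N) (contact force between lamp_head and anything else above 40 N).
It fails at once if the ratchet wheel is forced against the pawl, or otherwise, with more than 45 N (contact force between ratchet_wheel and anything else above 45 N).
It fails at once if the throw-over lever's ball is struck or pushed with more than 20 N (contact force between lever_ball and anything else above 20 N).
It fails at once if the seed tray, a pot or the feed bottle is moved by more than 15 mm (distance of any of seed_tray, pot_a, pot_b, feed_bottle from where it was at the start of the episode above 0.015 m).
It also fails if it takes over 72 s, if anything falls off the work surface, if the arm or the gripper's body presses on something with over 40 N, if the wrist force passes 120 N, or if a joint passes its speed limit or range.

### The arm

A 6-joint arm with a two-finger parallel gripper is mounted at the origin on the work surface. World frame = base frame: x ahead of the robot, y to its left, z up, the work surface at z = 0. Lengths are in mm, angles in rad, forces in N, time in s.
With the tool pointing down it reaches from about 350 to 875 mm from the base axis. Payload 4.2 kg.
Tool frame: the origin (TCP) lies between the finger pads; the fingertips stand robot.tcp_to_tips ahead of it and the grasp point (between the pads) lies 3 mm ahead of it (robot.tcp_to_tips is the distance from the TCP to the fingertips, in mm); z points along the fingers, y is the line along which they close (so a half turn about z gives the same grasp; the last joint's range is limited). The gripper opens to 87 mm and grips with 3 to 60 N. Pads are 19 mm wide; open, the fingers measure 117 mm over their backs; the gripper's body (75 mm by 190 mm) begins 51 mm behind the grasp point.
Start: joints at [-1.043, 0.385, 0.008, 0, -1.194, -0.259], TCP at [166.001, -602.531, 244.55] pointing down, gripper open.
Joint ranges: [-3.14, 3.14], [-1.21, 2.06], [-1.07, 1.41], [-3.16, 2.05], [-2.99, -0.16], [-3.1, 3.1]. Speed limits (rad/s): [2.79, 2.79, 3.14, 3.14, 3.14, 3.14].

### API

Orientations are given as [roll, pitch, yaw] about the fixed x, y, z axes, in that order (R = Rz(yaw) Ry(pitch) Rx(roll)).
In Python, from cell import robot gives the robot as it stands.
- The arm moves only by the tool arm_command, never from a script. Its argument "plan" is a list of rows, each an object with "gripper": the finger opening in cm, from 0 to 8.7; "travel": the shift along the tool's x, y, z in cm, a list of three; "rotation": the turn, a rotation vector about the tool's x, y, z in rad, a list of three. In form: [{"gripper": gripper, "travel": [dx, dy, dz], "rotation": [rx, ry, rz]}, ...]. A call has 1 to 5 rows; each row is the pose to reach, as a shift and turn from the pose commanded when the call began, along the tool's axes at that moment; what a row does not reach only later rows make up. A row lasts 1/8 s, in which the tool goes at most 62.5 mm and 10.7 degrees, less where a joint would pass 70% of its speed; a pose out of reach is approached as far as the arm can. A call with a gripper value outside its range is refused whole. The fingers move at their own pace and stop on an object; "force" is the grip in N (left out, the last holds). Time passes only in rows, so rows that repeat a pose let the fingers close. It gives the time, the measured TCP pose, the force, the opening and the grip force at its end, in the units of the state.
- robot.read_state(): the state, without advancing time (a new reading comes with each control period).
- robot.snapshot(name): name is "scene" or "top"; returns the picture (384x512x3 uint8, red, green, blue); there is no depth.
- robot.camera_params(name): a dict with "intrinsics" (3x3 intrinsics, pixels), "pose" (4x4, takes a point from camera to world coordinates). Camera axes: x right, y up, looking along -z (the intrinsics and any distortion apply to the point x, -y, -z); pixel columns grow to the right and rows downward; lengths in mm; the calibration is good to about 2 mm. A picture is of the moment at which its call begins. camera_params takes no time and is no camera call.
- robot.job_done(): hands the job in; it is judged then, once.
The state is a dict: "time": time; "joint_positions": joint angles; "joint_velocities": joint speeds; "joint_efforts": joint torques, N m; "position": TCP position; "orientation": TCP orientation; "contact_force": force on the tool from outside, world axes, zero at the start; "torque": the same for the moment, N m; "gripper_width": opening from 0.0 (shut) to 1.0 (fully open); "finger_force": force on a finger pad.
Only numpy, scipy, OpenCV 4.12 (cv2) and the standard library are available. Lean on these libraries where they do the work, as an engineer would, in place of code of your own. Each camera call takes 0.05 s, during which the arm holds its last target. There are 200 camera calls.

## Working session

There is one attempt and no reset: what is moved stays moved. The work goes in short steps, Python scripts to look and compute and a tool call to move; the robot and the scene stay as the last step left them, time stands still between calls to the robot, and variables do not carry over. Pictures are saved under pics/ and viewed, at most 10 in all, crops included, and the job is handed in when it is done.

Besides the shell and the picture viewer there is one more tool, called after "Request:" as name([rows], argument=value, ...), one row to a line, values as JSON. arm_command: Moves the arm, as the interface text tells. Its arguments: {"type":"object","properties":{"plan":{"type":"array","items":{"type":"object","properties":{"gripper":{"type":"number"},"travel":{"type":"array","items":{"type":"number"}},"rotation":{"type":"array","items":{"type":"number"}}}}},"force":{"type":"number"}},"required":["plan"]}

```bash
mkdir -p pics; ls
python3 - <<'E'
from cell import robot
import cv2
print(robot.read_state()); print(robot.tcp_to_tips)
for n in("scene","top"):
    im=robot.snapshot(n); cv2.imwrite(f"pics/{n}0.png",cv2.resize(im[:,:,::-1],(800,600),interpolation=cv2.INTER_CUBIC))
    cv2.imwrite(f"{n}_raw.png",im[:,:,::-1])
    print(n,robot.camera_params(n))
E
```

```text
pics
{'time': 0.0, 'joint_positions': array([-1.04340626e+00,  3.85542039e-01,  6.64116742e-03, -5.06617802e-04,
       -1.19398000e+00, -2.58549974e-01]), 'joint_velocities': array([ 0.00022483,  0.00106394, -0.00050869, -0.00103972,  0.0001859 ,
        0.00015139]), 'joint_efforts': array([ 6.62284019e-04, -3.90670288e+01,  1.87405139e+01,  4.21999767e+00,
        1.09381479e-02, -1.84273822e-04]), 'position': array([ 165.8571866 , -602.02515818,  243.47317732]), 'orientation': array([ 3.13945701e+00, -7.79443978e-05, -2.87293938e+00]), 'contact_force': array([0.55318137, 0.16917828, 0.00059876]), 'torque': array([-0.01120758, -0.01627518, -0.00912977]), 'finger_force': 0.0, 'gripper_width': 1.0011542910441609}
22.0
scene {'intrinsics': array([[374.86751557,   0.        , 259.37742858],
       [  0.        , 374.86751557, 192.4938763 ],
       [  0.        ,   0.        ,   1.        ]]), 'pose': array([[ 6.55795898e-01, -5.19143511e-01,  5.48107431e-01,
         1.20521805e+03],
       [ 7.54930339e-01,  4.54283099e-01, -4.72976796e-01,
        -5.16046616e+02],
       [-3.45310809e-03,  7.23959171e-01,  6.89834179e-01,
         9.04849554e+02],
       [ 0.00000000e+00,  0.00000000e+00,  0.00000000e+00,
         1.00000000e+00]])}
top {'intrinsics': array([[386.25734817,   0.        , 257.92193919],
       [  0.        , 386.25734817, 195.1442623 ],
       [  0.        ,   0.        ,   1.        ]]), 'pose': array([[ 2.39778622e-02,  9.88433858e-01, -1.49745019e-01,
         4.88948471e+02],
       [-9.99612791e-01,  2.58203684e-02,  1.03719552e-02,
        -1.27976549e+01],
       [ 1.41184632e-02,  1.49438339e-01,  9.88670244e-01,
         1.27795021e+03],
       [ 0.00000000e+00,  0.00000000e+00,  0.00000000e+00,
         1.00000000e+00]])}
```

View pics/scene0.png

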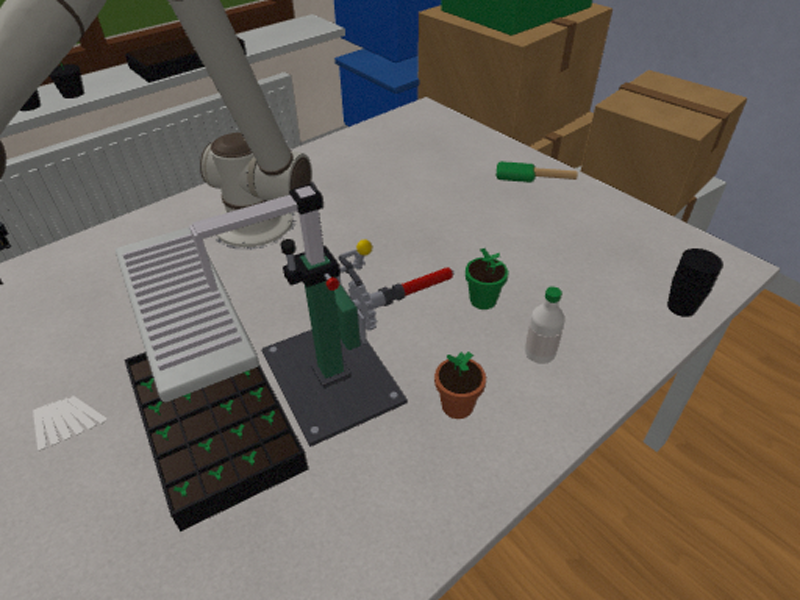

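View pics/top0.png

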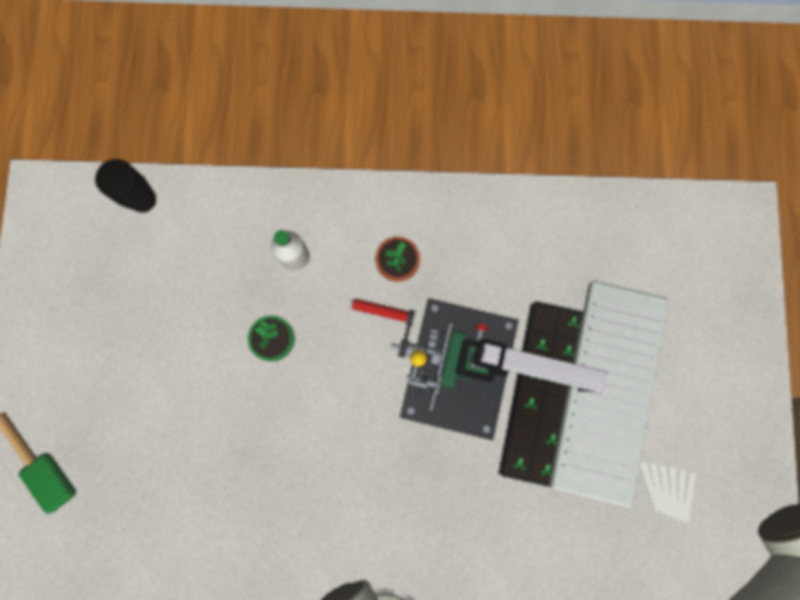

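Run:
```python
import cv2,numpy as np
s=cv2.imread("scene_raw.png")[130:230,200:300];t=cv2.imread("top_raw.png")[165:265,205:345-40]
f=lambda i:cv2.resize(i,(400,400),interpolation=cv2.INTER_CUBIC)
cv2.imwrite("pics/crop0.png",np.hstack([f(s),f(t)]))
for n in("scene","top"):
    im=cv2.imread(n+"_raw.png");h=cv2.cvtColor(im,cv2.COLOR_BGR2HSV)
    y=((h[...,0]>20)&(h[...,0]<35)&(h[...,1]>150)&(h[...,2]>110)).astype(np.uint8)
    c,l,st,ce=cv2.connectedComponentsWithStats(y); i=[(st[k].tolist(),ce[k]) for k in range(1,c) if 20<st[k,4]<400];print(n,"Y",i)
    r=(((h[...,0]<6)|(h[...,0]>174))&(h[...,1]>170)&(h[...,2]>70)).astype(np.uint8)
    c,l,st,ce=cv2.connectedComponentsWithStats(r)
    for k in range(1,c):
        if st[k,4]>80: print(n,"R",st[k].tolist(),cv2.minAreaRect(np.argwhere(l==k)[:,::-1].astype(np.float32)))
```

```text
scene Y [([228, 153, 10, 9, 65], array([232.36923077, 157.36923077]))]
scene R [258, 172, 31, 17, 223] ((273.2877197265625, 179.2671356201172), (7.0224690437316895, 31.95223617553711), 69.44395446777344)
top Y [([263, 225, 10, 10, 75], array([267.58666667, 229.2       ]))]
top R [227, 193, 33, 12, 159] ((243.03756713867188, 198.34228515625), (33.6776237487793, 4.725058555603027), 13.392498016357422)
```

View pics/crop0.png

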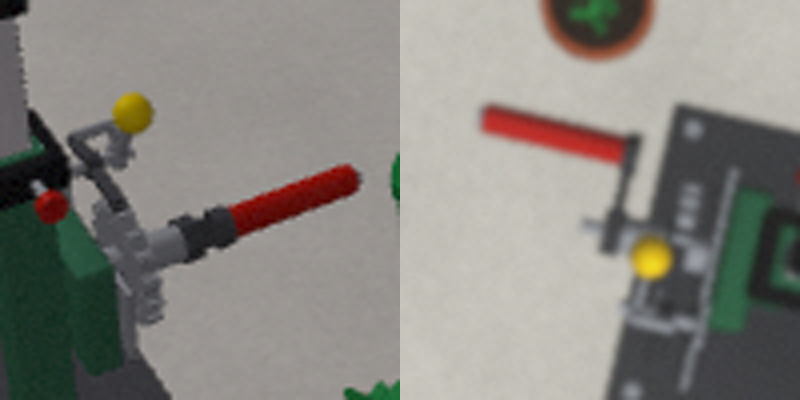

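```bash
cat > h.py <<'E'
import numpy as np
from cell import robot
from scipy.spatial.transform import Rotation as R
def proj(n,P):
    c=robot.camera_params(n);T=np.linalg.inv(c["pose"]);p=T[:3,:3]@P+T[:3,3];p=c["intrinsics"]@np.array([p[0],-p[1],-p[2]]);return p[:2]/p[2]
def W(s,P): # s=(x,y,yaw)
    c,sn=np.cos(s[2]),np.sin(s[2]);return np.array([s[0]+c*P[0]-sn*P[1],s[1]+sn*P[0]+c*P[1],P[2]])
def G(a,y=0): return np.array([-75*np.sin(a),y,160-75*np.cos(a)])
E
python3 - <<'E'
from h import *
from scipy.optimize import least_squares
ob=[("scene","b",(233,157.8)),("top","b",(267.8,229.6)),("scene",50,(288.8,175.2)),("scene",-50,(257.8,185.2)),("top",50,(226,194.7)),("top",-50,(261.5,203.2))]
def f(v):
    r=[]
    for n,k,p in ob:
        P=np.array([-18,-84,273]) if k=="b" else G(v[3],k)
        r+=list(proj(n,W(v,P))-p)
    return r
for fix in(0,1):
    o=least_squares((lambda v:f(v)) if not fix else (lambda v:f([*v[:3],3.92])),[600,0,0,3.92]);print(o.x,np.round(o.fun,1))
v=o.x
st=robot.read_state()
print("grip",W(v,G(3.92)),"ball",W(v,np.array([-18,-84,273])),"pin",W(v,np.array([-52,-84,212])),R.from_euler("xyz",st["orientation"]).as_matrix())
E
```

```text
[ 5.88194388e+02  2.94385671e+01 -2.16914797e-01  3.94531314e+00] [-0.6  0.1 -0.9 -0.5 -1.3 -0.6 -1.6  0.9 -0.5 -0.9 -1.2 -0.8]
[ 5.89453386e+02  2.91891991e+01 -2.24236545e-01  3.92000000e+00] [-0.4  0.2 -0.9 -0.8 -1.3 -0.9 -1.8  0.5 -0.4 -1.  -1.1 -0.7]
grip [640.79594582  17.47939561 213.40245373] ball [553.22561615 -48.70527238 273.        ] pin [520.07683489 -41.14496147 212.        ] [[-9.64129550e-01 -2.65431294e-01 -6.63220293e-04]
 [-2.65432095e-01  9.64127586e-01  1.94965519e-03]
 [ 1.21929481e-04  2.05576013e-03 -9.99997879e-01]]
```

Request:
arm_command([
  {"gripper":0,"travel":[0,0,-6],"rotation":[0,0,0]},
  {"gripper":0,"travel":[0,0,-12],"rotation":[0,0,0]},
  {"gripper":0,"travel":[0,0,-18],"rotation":[0,0,0]},
  {"gripper":0,"travel":[0,0,-24],"rotation":[0,0,0]},
  {"gripper":0,"travel":[0,0,-29.5],"rotation":[0,0,0]},
], force=40)

```text
time: 0.72
position: [165.7, -602.0, 541.7]
orientation: [-3.141, 0.0, -2.873]
contact_force: [0.7, -1.7, 0.9]
gripper_width: 0.519
finger_force: 0.0
```

Request:
arm_command([
  {"gripper":0,"travel":[-3.9,2.7,0],"rotation":[0,0,-0.072]},
  {"gripper":0,"travel":[-7.7,5.4,0],"rotation":[0,0,-0.144]},
  {"gripper":0,"travel":[-11.6,8.1,0],"rotation":[0,0,-0.217]},
  {"gripper":0,"travel":[-15.4,10.8,0],"rotation":[0,0,-0.289]},
  {"gripper":0,"travel":[-19.3,13.5,0],"rotation":[0,0,-0.361]},
])

```text
time: 1.35
position: [316.9, -419.8, 539.1]
orientation: [3.141, 0.0, -2.509]
contact_force: [0.3, -0.8, -0.1]
gripper_width: 0.021
finger_force: 0.0
```

Request:
arm_command([
  {"gripper":0,"travel":[-4.6,1.2,0],"rotation":[0,0,-0.072]},
  {"gripper":0,"travel":[-9.1,2.3,0],"rotation":[0,0,-0.144]},
  {"gripper":0,"travel":[-13.7,3.5,0],"rotation":[0,0,-0.217]},
  {"gripper":0,"travel":[-18.2,4.6,0],"rotation":[0,0,-0.289]},
  {"gripper":0,"travel":[-22.8,5.8,0],"rotation":[0,0,-0.361]},
])

```text
time: 1.98
position: [467.0, -238.6, 539.2]
orientation: [3.141, -0.0, -2.148]
contact_force: [0.8, -0.4, -0.1]
gripper_width: 0.005
finger_force: 0.0
```

Request:
arm_command([
  {"gripper":0,"travel":[-4.7,-0.5,0],"rotation":[0,0,-0.072]},
  {"gripper":0,"travel":[-9.4,-1.0,0],"rotation":[0,0,-0.144]},
  {"gripper":0,"travel":[-14.0,-1.6,0],"rotation":[0,0,-0.217]},
  {"gripper":0,"travel":[-18.7,-2.1,0],"rotation":[0,0,-0.289]},
  {"gripper":0,"travel":[-23.4,-2.6,0],"rotation":[0,0,-0.361]},
])

```text
time: 2.6
position: [617.1, -57.1, 539.1]
orientation: [3.141, -0.0, -1.787]
contact_force: [0.1, -1.3, 0.3]
gripper_width: 0.005
finger_force: 0.0
```

Request:
arm_command([
  {"gripper":0,"travel":[0,0,6],"rotation":[0,0,0]},
  {"gripper":0,"travel":[0,0,12],"rotation":[0,0,0]},
  {"gripper":0,"travel":[0,0,18],"rotation":[0,0,0]},
  {"gripper":0,"travel":[0,0,23],"rotation":[0,0,0]},
  {"gripper":0,"travel":[0,0,25.3],"rotation":[0,0,0]},
])

```text
time: 3.22
position: [614.5, -58.4, 282.2]
orientation: [3.135, -0.002, -1.79]
contact_force: [1.2, 0.3, -0.3]
gripper_width: 0.001
finger_force: 0.0
```

```bash
cat >> h.py <<'E'
import cv2
V=(589.4,29.2,-0.222)
def stand(p):
    c,s=np.cos(V[2]),np.sin(V[2]);d=np.array(p)-[V[0],V[1],0];return np.round([c*d[0]+s*d[1],-s*d[0]+c*d[1],d[2]],1)
def pic(n):
    s=robot.snapshot("scene")[100:250,180:330,::-1];t=robot.snapshot("top")[150:270,190:310,::-1]
    f=lambda i:cv2.resize(i,(400,400),interpolation=cv2.INTER_CUBIC);cv2.imwrite(f"pics/{n}.png",np.hstack([f(s),f(t)]))
def fs():
    st=robot.read_state();F=st["contact_force"];c,s=np.cos(V[2]),np.sin(V[2])
    print(st["time"],"stand pos",stand(st["position"]),"F stand",np.round([c*F[0]+s*F[1],-s*F[0]+c*F[1],F[2]],1),"w",round(float(st["gripper_width"]*87),1),"ff",st["finger_force"])
E
python3 -c "
from h import *
fs();pic('c1')"
```

```text
3.225 stand pos [ 43.7 -80.  282.2] F stand [ 1.1  0.6 -0.3] w 0.1 ff 0.0
```

View pics/c1.png

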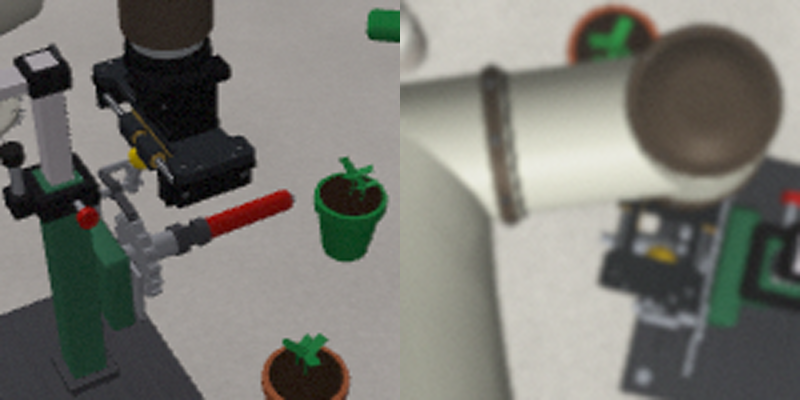

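```bash
python3 -c "
from h import *
V2=(589.4,29.2,-.222)
for P in [(44,-80,282),(44,-80,260),(44,-80,330),(139,-80,330),(-51,-80,330),(44,-42,330),(-18,-84,273)]:
    q=proj('scene',W(V2,np.array(P,float)));print(P,np.round((q-[180,100])*400/150))"
```

```text
(44, -80, 282) [171. 181.]
(44, -80, 260) [171. 198.]
(44, -80, 330) [169. 142.]
(139, -80, 330) [218. 200.]
(-51, -80, 330) [127.  90.]
(44, -42, 330) [205. 130.]
(-18, -84, 273) [140. 155.]
```

Request:
arm_command([
  {"gripper":0,"travel":[0,0.9,0],"rotation":[0,0,0]},
  {"gripper":0,"travel":[0,1.8,0],"rotation":[0,0,0]},
  {"gripper":0,"travel":[0,2.4,0],"rotation":[0,0,0]},
  {"gripper":0,"travel":[0,2.8,0],"rotation":[0,0,0]},
  {"gripper":0,"travel":[0,3.2,0],"rotation":[0,0,0]},
])

```text
time: 3.95
position: [584.8, -51.4, 286.9]
orientation: [-3.141, 0.0, -1.79]
contact_force: [0.1, 0.8, -0.2]
gripper_width: 0.006
finger_force: 0.0
```

Request:
arm_command([
  {"gripper":0,"travel":[0,0.4,0],"rotation":[0,0,0]},
  {"gripper":0,"travel":[0,0.8,0],"rotation":[0,0,0]},
  {"gripper":0,"travel":[0,1.2,0],"rotation":[0,0,0]},
  {"gripper":0,"travel":[0,1.6,0],"rotation":[0,0,0]},
  {"gripper":0,"travel":[0,2.0,0],"rotation":[0,0,0]},
])

```text
time: 4.58
position: [565.4, -47.1, 286.7]
orientation: [-3.141, 0.0, -1.79]
contact_force: [1.7, -0.1, 1.5]
gripper_width: 0.004
finger_force: 0.6
```

Request:
arm_command([
  {"gripper":0,"travel":[0,0.4,0],"rotation":[0,0,0]},
  {"gripper":0,"travel":[0,0.8,0],"rotation":[0,0,0]},
  {"gripper":0,"travel":[0,1.2,0],"rotation":[0,0,0]},
  {"gripper":0,"travel":[0,1.6,0],"rotation":[0,0,0]},
  {"gripper":0,"travel":[0,2.0,0],"rotation":[0,0,0]},
])

```text
time: 5.2
position: [545.6, -42.8, 286.4]
orientation: [3.141, -0.0, -1.79]
contact_force: [0.3, -0.9, 0.1]
gripper_width: 0.007
finger_force: 0.1
```

```bash
python3 -c "
from h import *
fs();pic('c2')"
```

```text
5.2 stand pos [-26.9 -79.9 286.4] F stand [ 0.5 -0.8  0.1] w 0.6 ff 0.1299909177760128
```

View pics/c2.png

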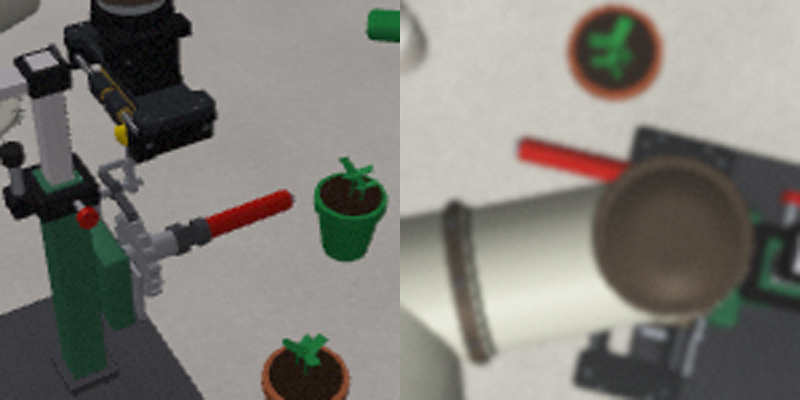

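Request:
arm_command([
  {"gripper":0,"travel":[0,0.3,0],"rotation":[0,0,0]},
  {"gripper":0,"travel":[0,0.6,0],"rotation":[0,0,0]},
  {"gripper":0,"travel":[0,0.9,0],"rotation":[0,0,0]},
  {"gripper":0,"travel":[0,0.9,0],"rotation":[0,0,0]},
  {"gripper":0,"travel":[0,-1.0,0],"rotation":[0,0,0]},
])

```text
time: 5.92
position: [555.4, -44.9, 287.1]
orientation: [-3.141, 0.0, -1.789]
contact_force: [-0.2, 0.6, 1.2]
gripper_width: 0.001
finger_force: 0.0
```

Request:
arm_command([
  {"gripper":0,"travel":[0,-2,0],"rotation":[0,0,0]},
  {"gripper":0,"travel":[0,-4,0],"rotation":[0,0,0]},
  {"gripper":0,"travel":[0,-5.5,0],"rotation":[0,0,0]},
])

```text
time: 6.3
position: [610.2, -57.1, 286.2]
orientation: [3.141, -0.0, -1.79]
contact_force: [0.0, -1.0, 0.1]
gripper_width: 0.003
finger_force: 0.0
```

```bash
python3 -c "
from h import *
fs();pic('c3')
for L in(0,.5,.94):
    print(L,np.round((proj('scene',W(V,np.array([-52+70*np.sin(.5-L),-84,212+70*np.cos(.5-L)])))-[180,100])*400/150))"
```

```text
6.3 stand pos [ 39.3 -79.6 286.2] F stand [ 0.3 -0.9  0.1] w 0.3 ff 0.0
0 [140. 154.]
0.5 [126. 130.]
0.94 [114. 120.]
```

View pics/c3.png

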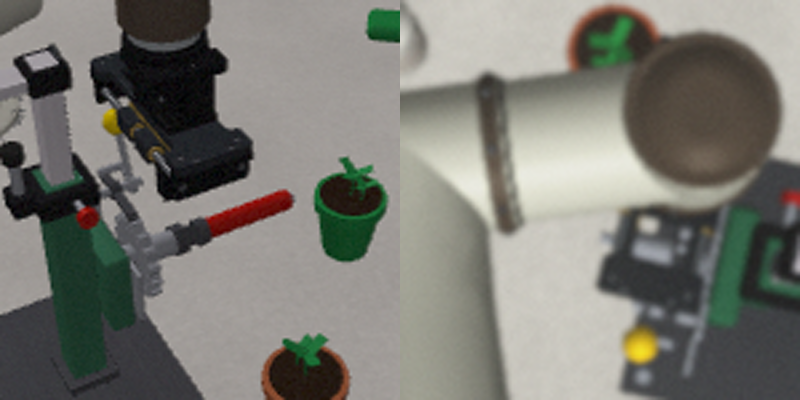

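Request:
arm_command([
  {"gripper":2,"travel":[0,0,-4.4],"rotation":[0,0,0]},
  {"gripper":8.7,"travel":[-4.6,-0.7,-4.4],"rotation":[0,0,0]},
  {"gripper":8.7,"travel":[-9.2,-1.4,-4.4],"rotation":[0,0,0]},
  {"gripper":8.7,"travel":[-9.2,-1.4,-4.4],"rotation":[0,0,0]},
  {"gripper":8.7,"travel":[-9.2,-1.4,-4.4],"rotation":[0,0,0]},
], force=8)

```text
time: 7.02
position: [642.6, 29.8, 330.5]
orientation: [3.141, -0.0, -1.789]
contact_force: [0.4, -1.0, 0.2]
gripper_width: 0.489
finger_force: 0.0
```

Request:
arm_command([
  {"gripper":8.7,"travel":[0,0,3],"rotation":[0,0,0]},
  {"gripper":8.7,"travel":[0,0,6],"rotation":[0,0,0]},
  {"gripper":8.7,"travel":[0,0,9],"rotation":[0,0,0]},
  {"gripper":8.7,"travel":[0,0,11.3],"rotation":[0,0,0]},
  {"gripper":8.7,"travel":[0,0,11.3],"rotation":[0,0,0]},
])

```text
time: 7.65
position: [641.6, 28.4, 215.9]
orientation: [3.138, -0.002, -1.791]
contact_force: [-1.2, 0.5, -1.0]
gripper_width: 0.983
finger_force: 0.0
```

```bash
python3 -c "
from h import *
fs();pic('c4')"
```

```text
7.65 stand pos [ 51.1  10.8 215.9] F stand [-1.3  0.2 -1. ] w 85.5 ff 0.0
```

View pics/c4.png

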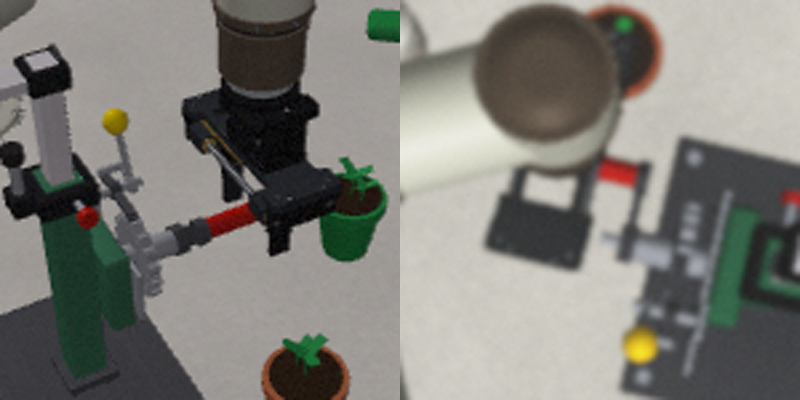

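Request:
arm_command([
  {"gripper":3,"travel":[0,0,0],"rotation":[0,0,0]},
  {"gripper":3,"travel":[0,0,0],"rotation":[0,0,0]},
  {"gripper":3,"travel":[0,0,0],"rotation":[0,0,0]},
  {"gripper":1.8,"travel":[0,0,0],"rotation":[0,0,0]},
  {"gripper":1.8,"travel":[0,0,0],"rotation":[0,0,0]},
], force=8)

```text
time: 8.38
position: [643.1, 29.9, 217.6]
orientation: [3.142, -0.0, -1.79]
contact_force: [-0.2, 0.2, 0.2]
gripper_width: 0.517
finger_force: 0.0
```

```bash
python3 -c "
from h import *
fs()"
```

```text
8.375 stand pos [ 52.3  12.5 217.6] F stand [-0.3  0.1  0.2] w 45.0 ff 0.0
```

Request:
arm_command([
  {"gripper":1.8,"travel":[0,0,0],"rotation":[0,0,0]},
  {"gripper":1.8,"travel":[0,0,0],"rotation":[0,0,0]},
  {"gripper":1.8,"travel":[0,0,0],"rotation":[0,0,0]},
  {"gripper":1.8,"travel":[0,0,0],"rotation":[0,0,0]},
], force=8)

```text
time: 8.88
position: [642.8, 29.9, 217.5]
orientation: [3.141, -0.0, -1.79]
contact_force: [-1.6, 0.8, 0.4]
gripper_width: 0.25
finger_force: 8.0
```

```bash
python3 -c "
from h import *
fs()"
```

```text
8.875 stand pos [ 51.9  12.4 217.5] F stand [-1.7  0.4  0.4] w 21.7 ff 7.996080815792084
```

Request:
arm_command([
  {"gripper":1.8,"travel":[0,0,0],"rotation":[0,0,0]},
  {"gripper":1.8,"travel":[0,0,0],"rotation":[0,0,0]},
  {"gripper":1.8,"travel":[0,-0.15,0.15],"rotation":[0,0,0]},
  {"gripper":1.8,"travel":[0,-0.3,0.3],"rotation":[0,0,0]},
  {"gripper":1.8,"travel":[0,-0.4,0.4],"rotation":[0,0,0]},
], force=40)

```text
time: 9.5
position: [646.3, 29.1, 213.6]
orientation: [3.14, -0.0, -1.79]
contact_force: [-5.0, 2.2, 4.0]
gripper_width: 0.238
finger_force: 40.0
```

Request:
arm_command([
  {"gripper":1.8,"travel":[0,-0.1,0.1],"rotation":[0,0,0]},
  {"gripper":1.8,"travel":[0,-0.2,0.2],"rotation":[0,0,0]},
  {"gripper":1.8,"travel":[0,-0.2,0.2],"rotation":[0,0,0]},
  {"gripper":1.8,"travel":[0,-0.2,0.2],"rotation":[0,0,0]},
  {"gripper":1.8,"travel":[0,-0.2,0.2],"rotation":[0,0,0]},
])

```text
time: 10.12
position: [648.2, 28.7, 211.5]
orientation: [3.14, -0.0, -1.79]
contact_force: [-4.6, 1.7, 2.0]
gripper_width: 0.242
finger_force: 40.0
```

```bash
python3 -c "
from h import *
fs();pic('c5')
for L in(.94,1.35):
    print(L,np.round((proj('scene',W(V,np.array([-52+70*np.sin(.5-L),-84,212+70*np.cos(.5-L)])))-[180,100])*400/150))"
```

```text
10.125 stand pos [ 57.5  12.5 211.5] F stand [-4.9  0.7  2. ] w 21.1 ff 39.98088455409743
0.94 [114. 120.]
1.35 [107. 122.]
```

View pics/c5.png

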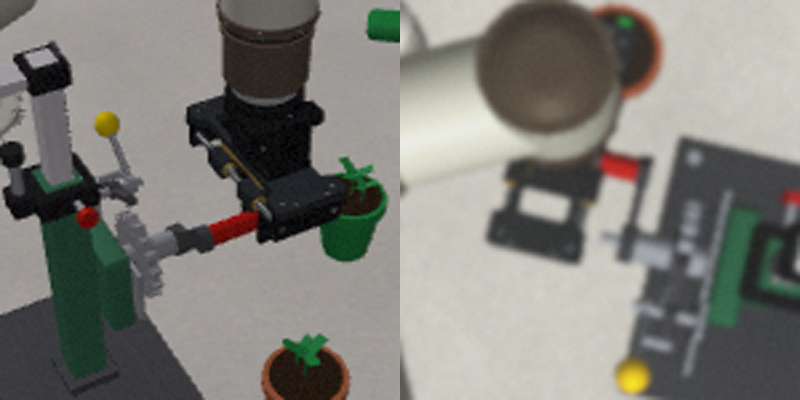

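```bash
cat >> h.py <<'E'
def table(a0,da,n):
    for c in range(n):
        b=a0-c*5*da
        print(round(b,3),[[0,round(-(G(b-k*da)-G(b))[0]/10,2),round(-(G(b-k*da)-G(b))[2]/10,2)] for k in range(1,6)])
E
python3 -c "
from h import *
table(4.03,.12,3);table(2.23,.08,1);table(1.83,.03,11)"
```

```text
4.03 [[0, np.float64(0.61), np.float64(-0.66)], [0, np.float64(1.29), np.float64(-1.25)], [0, np.float64(2.04), np.float64(-1.75)], [0, np.float64(2.84), np.float64(-2.15)], [0, np.float64(3.69), np.float64(-2.46)]]
3.43 [[0, np.float64(0.88), np.float64(-0.2)], [0, np.float64(1.77), np.float64(-0.3)], [0, np.float64(2.67), np.float64(-0.29)], [0, np.float64(3.56), np.float64(-0.17)], [0, np.float64(4.43), np.float64(0.05)]]
2.83 [[0, np.float64(0.84), np.float64(0.33)], [0, np.float64(1.63), np.float64(0.75)], [0, np.float64(2.37), np.float64(1.27)], [0, np.float64(3.04), np.float64(1.87)], [0, np.float64(3.63), np.float64(2.55)]]
2.23 [[0, np.float64(0.35), np.float64(0.49)], [0, np.float64(0.66), np.float64(1.0)], [0, np.float64(0.92), np.float64(1.54)], [0, np.float64(1.14), np.float64(2.1)], [0, np.float64(1.32), np.float64(2.67)]]
1.83 [[0, np.float64(0.05), np.float64(0.22)], [0, np.float64(0.1), np.float64(0.44)], [0, np.float64(0.14), np.float64(0.66)], [0, np.float64(0.18), np.float64(0.88)], [0, np.float64(0.21), np.float64(1.1)]]
1.68 [[0, np.float64(0.02), np.float64(0.2
[... 1403 characters left out ...]
oat64(0.59)], [0, np.float64(-0.86), np.float64(0.73)]]
0.63 [[0, np.float64(-0.18), np.float64(0.13)], [0, np.float64(-0.37), np.float64(0.25)], [0, np.float64(-0.56), np.float64(0.37)], [0, np.float64(-0.76), np.float64(0.49)], [0, np.float64(-0.96), np.float64(0.59)]]
0.48 [[0, np.float64(-0.2), np.float64(0.1)], [0, np.float64(-0.41), np.float64(0.2)], [0, np.float64(-0.61), np.float64(0.28)], [0, np.float64(-0.82), np.float64(0.37)], [0, np.float64(-1.03), np.float64(0.44)]]
0.33 [[0, np.float64(-0.21), np.float64(0.07)], [0, np.float64(-0.43), np.float64(0.13)], [0, np.float64(-0.65), np.float64(0.19)], [0, np.float64(-0.87), np.float64(0.24)], [0, np.float64(-1.09), np.float64(0.28)]]
```

Request:
arm_command([
  {"gripper":1.8,"travel":[0,0.61,-0.66],"rotation":[0,0,0]},
  {"gripper":1.8,"travel":[0,1.29,-1.25],"rotation":[0,0,0]},
  {"gripper":1.8,"travel":[0,2.04,-1.75],"rotation":[0,0,0]},
  {"gripper":1.8,"travel":[0,2.84,-2.15],"rotation":[0,0,0]},
  {"gripper":1.8,"travel":[0,3.69,-2.46],"rotation":[0,0,0]},
])

```text
time: 10.85
position: [611.3, 36.6, 236.1]
orientation: [3.139, -0.0, -1.79]
contact_force: [-5.1, 1.4, -0.8]
gripper_width: 0.239
finger_force: 40.0
```

```bash
python3 -c "
from h import *
fs()"
```

```text
10.85 stand pos [ 19.7  12.1 236.1] F stand [-5.3  0.3 -0.8] w 20.8 ff 39.974608040065505
```

Request:
arm_command([
  {"gripper":1.8,"travel":[0,0.88,-0.2],"rotation":[0,0,0]},
  {"gripper":1.8,"travel":[0,1.77,-0.3],"rotation":[0,0,0]},
  {"gripper":1.8,"travel":[0,2.67,-0.29],"rotation":[0,0,0]},
  {"gripper":1.8,"travel":[0,3.56,-0.17],"rotation":[0,0,0]},
  {"gripper":1.8,"travel":[0,4.43,0.05],"rotation":[0,0,0]},
])

```text
time: 11.48
position: [567.5, 46.0, 234.8]
orientation: [3.138, -0.001, -1.79]
contact_force: [-4.1, 1.0, -2.9]
gripper_width: 0.241
finger_force: 40.0
```

```bash
python3 -c "
from h import *
fs()"
```

```text
11.475 stand pos [-25.1  11.6 234.8] F stand [-4.2  0.1 -2.9] w 21.0 ff 39.97646667296067
```

Request:
arm_command([
  {"gripper":1.8,"travel":[0,0.84,0.33],"rotation":[0,0,0]},
  {"gripper":1.8,"travel":[0,1.63,0.75],"rotation":[0,0,0]},
  {"gripper":1.8,"travel":[0,2.37,1.27],"rotation":[0,0,0]},
  {"gripper":1.8,"travel":[0,3.04,1.87],"rotation":[0,0,0]},
  {"gripper":1.8,"travel":[0,3.63,2.55],"rotation":[0,0,0]},
])

```text
time: 12.1
position: [533.1, 53.5, 209.2]
orientation: [3.14, -0.002, -1.79]
contact_force: [-2.9, -2.1, -4.5]
gripper_width: 0.241
finger_force: 40.0
```

```bash
python3 -c "
from h import *
fs()"
```

```text
12.1 stand pos [-60.3  11.3 209.2] F stand [-2.4 -2.7 -4.5] w 21.0 ff 39.981043738662265
```

Request:
arm_command([
  {"gripper":1.8,"travel":[0,0.35,0.49],"rotation":[0,0,0]},
  {"gripper":1.8,"travel":[0,0.66,1.0],"rotation":[0,0,0]},
  {"gripper":1.8,"travel":[0,0.92,1.54],"rotation":[0,0,0]},
  {"gripper":1.8,"travel":[0,1.14,2.1],"rotation":[0,0,0]},
  {"gripper":1.8,"travel":[0,1.32,2.67],"rotation":[0,0,0]},
])

```text
time: 12.72
position: [520.4, 56.2, 182.4]
orientation: [3.14, -0.002, -1.79]
contact_force: [-4.2, -3.0, -5.9]
gripper_width: 0.238
finger_force: 40.0
```

```bash
python3 -c "
from h import *
fs()"
```

```text
12.725 stand pos [-73.2  11.2 182.4] F stand [-3.4 -3.8 -5.9] w 20.7 ff 39.98269374598749
```

Request:
arm_command([
  {"gripper":1.8,"travel":[0,0,0],"rotation":[0,0,0]},
  {"gripper":1.8,"travel":[0,0,0],"rotation":[0,0,0]},
])

```text
time: 12.98
position: [520.5, 56.2, 182.8]
orientation: [3.139, -0.002, -1.79]
contact_force: [-3.6, -1.9, -5.8]
gripper_width: 0.243
finger_force: 40.0
```

```bash
python3 -c "
from h import *
fs()"
```

```text
12.975 stand pos [-73.1  11.2 182.8] F stand [-3.1 -2.7 -5.8] w 21.1 ff 39.98685485101305
```

```bash
python3 -c "
from h import *
for a in np.arange(1.83,.1,-.1):
    d=(G(a-.1)-G(a))/-10; print(round(a,2),np.round([d[0]/2,d[2]/2],2).tolist(),np.round([d[0],d[2]],2).tolist())"
```

```text
1.83 [0.08, 0.37] [0.16, 0.73]
1.73 [0.04, 0.37] [0.08, 0.75]
1.63 [0.0, 0.37] [0.01, 0.75]
1.53 [-0.03, 0.37] [-0.07, 0.75]
1.43 [-0.07, 0.37] [-0.14, 0.74]
1.33 [-0.11, 0.36] [-0.21, 0.72]
1.23 [-0.14, 0.35] [-0.29, 0.69]
1.13 [-0.18, 0.33] [-0.35, 0.66]
1.03 [-0.21, 0.31] [-0.42, 0.62]
0.93 [-0.24, 0.29] [-0.48, 0.58]
0.83 [-0.27, 0.26] [-0.53, 0.53]
0.73 [-0.29, 0.24] [-0.58, 0.47]
0.63 [-0.31, 0.21] [-0.63, 0.41]
0.53 [-0.33, 0.17] [-0.66, 0.35]
0.43 [-0.35, 0.14] [-0.7, 0.28]
0.33 [-0.36, 0.1] [-0.72, 0.21]
0.23 [-0.37, 0.07] [-0.74, 0.13]
0.13 [-0.37, 0.03] [-0.75, 0.06]
```

Request:
arm_command([
  {"gripper":1.8,"travel":[0,0.12,0.18],"rotation":[0,0,0]},
  {"gripper":1.8,"travel":[0,0.17,0.36],"rotation":[0,0,0]},
  {"gripper":1.8,"travel":[0,0.22,0.54],"rotation":[0,0,0]},
  {"gripper":1.8,"travel":[0,0.26,0.74],"rotation":[0,0,0]},
  {"gripper":1.8,"travel":[0,0.26,0.74],"rotation":[0,0,0]},
])

```text
time: 13.6
position: [519.1, 56.6, 175.9]
orientation: [-3.141, -0.001, -1.79]
contact_force: [-1.5, -5.4, -6.4]
gripper_width: 0.242
finger_force: 40.0
```

Request:
arm_command([
  {"gripper":1.8,"travel":[0,0.02,0.19],"rotation":[0,0,0]},
  {"gripper":1.8,"travel":[0,0.04,0.37],"rotation":[0,0,0]},
  {"gripper":1.8,"travel":[0,0.06,0.56],"rotation":[0,0,0]},
  {"gripper":1.8,"travel":[0,0.08,0.75],"rotation":[0,0,0]},
  {"gripper":1.8,"travel":[0,0.08,0.75],"rotation":[0,0,0]},
])

```text
time: 14.22
position: [518.3, 56.7, 168.3]
orientation: [-3.141, -0.002, -1.79]
contact_force: [-3.2, -6.1, -6.6]
gripper_width: 0.244
finger_force: 40.0
```

```bash
python3 -c "
from h import *
fs()"
```

```text
14.225 stand pos [-75.4  11.2 168.3] F stand [-1.8 -6.7 -6.6] w 21.2 ff 39.98503027309198
```

Request:
arm_command([
  {"gripper":1.8,"travel":[0.05,0.0,0.19],"rotation":[0,0,0]},
  {"gripper":1.8,"travel":[0.1,0.01,0.37],"rotation":[0,0,0]},
  {"gripper":1.8,"travel":[0.1,0.01,0.56],"rotation":[0,0,0]},
  {"gripper":1.8,"travel":[0.1,0.01,0.75],"rotation":[0,0,0]},
  {"gripper":1.8,"travel":[0.1,0.01,0.75],"rotation":[0,0,0]},
])

```text
time: 14.85
position: [518.2, 56.7, 161.0]
orientation: [-3.141, 0.0, -1.79]
contact_force: [-0.8, -3.7, -6.6]
gripper_width: 0.243
finger_force: 40.0
```

```bash
python3 -c "
from h import *
fs()"
```

```text
14.85 stand pos [-75.5  11.1 161. ] F stand [ 0.  -3.8 -6.6] w 21.1 ff 39.98455527238548
```

Request:
arm_command([
  {"gripper":1.8,"travel":[0.05,-0.01,0.19],"rotation":[0,0,0]},
  {"gripper":1.8,"travel":[0.1,-0.03,0.37],"rotation":[0,0,0]},
  {"gripper":1.8,"travel":[0.1,-0.05,0.56],"rotation":[0,0,0]},
  {"gripper":1.8,"travel":[0.1,-0.07,0.75],"rotation":[0,0,0]},
  {"gripper":1.8,"travel":[0.1,-0.07,0.75],"rotation":[0,0,0]},
])

```text
time: 15.48
position: [518.8, 56.4, 153.5]
orientation: [-3.14, 0.002, -1.79]
contact_force: [-0.2, 4.0, -5.8]
gripper_width: 0.245
finger_force: 40.0
```

```bash
python3 -c "
from h import *
fs()"
```

```text
15.475 stand pos [-74.8  11.  153.5] F stand [-1.1  3.8 -5.8] w 21.3 ff 39.987311764271
```

Request:
arm_command([
  {"gripper":1.8,"travel":[-0.03,-0.03,0.19],"rotation":[0,0,0]},
  {"gripper":1.8,"travel":[-0.05,-0.06,0.37],"rotation":[0,0,0]},
  {"gripper":1.8,"travel":[-0.05,-0.1,0.56],"rotation":[0,0,0]},
  {"gripper":1.8,"travel":[-0.05,-0.14,0.74],"rotation":[0,0,0]},
  {"gripper":1.8,"travel":[-0.05,-0.14,0.74],"rotation":[0,0,0]},
])

```text
time: 16.1
position: [520.0, 56.1, 146.7]
orientation: [-3.141, 0.001, -1.79]
contact_force: [-2.0, 5.3, -1.6]
gripper_width: 0.241
finger_force: 40.0
```

```bash
python3 -c "
from h import *
fs()"
```

```text
16.1 stand pos [-73.6  11.  146.7] F stand [-3.1  4.7 -1.6] w 21.0 ff 39.99746823159512
```

Request:
arm_command([
  {"gripper":1.8,"travel":[-0.05,0,0],"rotation":[0,0,0]},
  {"gripper":1.8,"travel":[-0.1,0,0],"rotation":[0,0,0]},
  {"gripper":1.8,"travel":[-0.1,0,0],"rotation":[0,0,0]},
  {"gripper":1.8,"travel":[-0.1,0,0],"rotation":[0,0,0]},
])

```text
time: 16.6
position: [520.1, 56.2, 146.4]
orientation: [-3.141, -0.001, -1.79]
contact_force: [-1.1, -0.6, -1.0]
gripper_width: 0.238
finger_force: 40.0
```

```bash
python3 -c "
from h import *
fs()"
```

```text
16.6 stand pos [-73.5  11.1 146.4] F stand [-1.  -0.8 -1. ] w 20.7 ff 40.002665827050805
```

Request:
arm_command([
  {"gripper":1.8,"travel":[0,-0.02,0.07],"rotation":[0,0,0]},
  {"gripper":1.8,"travel":[0,-0.02,0.07],"rotation":[0,0,0]},
  {"gripper":1.8,"travel":[0,-0.02,0.07],"rotation":[0,0,0]},
])

```text
time: 16.98
position: [520.3, 56.2, 145.6]
orientation: [-3.141, -0.001, -1.79]
contact_force: [0.6, -3.1, -1.1]
gripper_width: 0.24
finger_force: 40.0
```

```bash
python3 -c "
from h import *
fs()"
```

```text
16.975 stand pos [-73.3  11.2 145.6] F stand [ 1.3 -2.9 -1.1] w 20.9 ff 40.00497737783007
```

Request:
arm_command([
  {"gripper":2.6,"travel":[0,0,0],"rotation":[0,0,0]},
  {"gripper":4,"travel":[0,0,0],"rotation":[0,0,0]},
  {"gripper":4.5,"travel":[0,0,0],"rotation":[0,0,0]},
  {"gripper":4.5,"travel":[0,0,0],"rotation":[0,0,0]},
  {"gripper":4.5,"travel":[0,0,0],"rotation":[0,0,0]},
])

```text
time: 17.6
position: [520.2, 56.8, 145.5]
orientation: [-3.141, 0.0, -1.79]
contact_force: [-0.9, 0.3, 0.7]
gripper_width: 0.513
finger_force: 0.0
```

```bash
python3 -c "
from h import *
fs()"
```

```text
17.6 stand pos [-73.6  11.7 145.5] F stand [-0.9  0.1  0.7] w 44.6 ff 0.0
```

Released with no contact; now straight up and a look.

Request:
arm_command([
  {"gripper":4.5,"travel":[0,0,-2],"rotation":[0,0,0]},
  {"gripper":4.5,"travel":[0,0,-5],"rotation":[0,0,0]},
  {"gripper":4.5,"travel":[-1,0,-9],"rotation":[0,0,0]},
  {"gripper":4.5,"travel":[-3,0,-13],"rotation":[0,0,0]},
  {"gripper":4.5,"travel":[-5,0,-16],"rotation":[0,0,0]},
])

```text
time: 18.23
position: [531.3, 105.9, 307.6]
orientation: [-3.14, 0.001, -1.79]
contact_force: [0.6, -0.4, -0.6]
gripper_width: 0.518
finger_force: 0.0
```

Request:
arm_command([
  {"gripper":4.5,"travel":[0,0,0],"rotation":[0,0,0]},
  {"gripper":4.5,"travel":[0,0,0],"rotation":[0,0,0]},
  {"gripper":4.5,"travel":[0,0,0],"rotation":[0,0,0]},
  {"gripper":4.5,"travel":[0,0,0],"rotation":[0,0,0]},
])

```text
time: 18.73
position: [530.6, 105.0, 304.6]
orientation: [3.14, -0.001, -1.79]
contact_force: [-0.3, 0.3, -0.3]
gripper_width: 0.516
finger_force: 0.0
```

```bash
python3 -c "
from h import *
fs();pic('c6')"
```

```text
18.725 stand pos [-74.   61.  304.6] F stand [-0.3  0.3 -0.3] w 44.9 ff 0.0
```

View pics/c6.png

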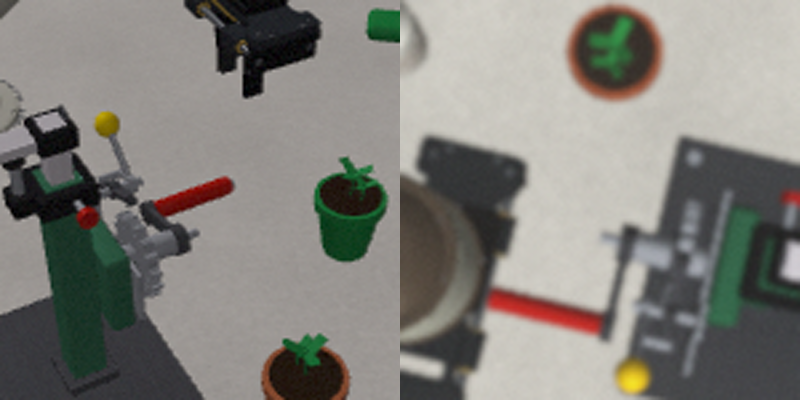

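The lamp head rests on the stop. The lever ball is at (107,124), on its release side, and the crank is at rest with the hand clear of everything.

```bash
python3 -c "
from cell import robot
print(robot.job_done())"
```

```text
the job is handed in; nothing more can be done
None
```

The job is handed in: the lever fell to its release side, the pawl jumped clear, and I eased the lamp down by hand until it rested on its stop, then let go, with no sign of a fault; the hand-in returned no verdict.

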